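# Run the shelf-label test and unload the dock

## Robot

A 6-joint arm with a two-finger parallel gripper is mounted at the origin on the work surface. World frame = base frame: x ahead of the robot, y to its left, z up, the work surface at z = 0. Lengths are in mm, angles in rad, forces in N, time in s.
With the tool pointing down it reaches from about 300 to 775 mm from the base axis. Payload 14.6 kg.
Tool frame: the origin (TCP) lies at the very end of the fingers, on their centre line; the grasp point (between the pads) lies 19 mm behind it; z points along the fingers, y is the line along which they close (so a half turn about z gives the same grasp; the last joint's range is limited). The gripper opens to 94 mm and grips with 3 to 60 N. Pads are 16 mm wide; open, the fingers measure 119 mm over their backs; the gripper's body (75 mm by 177 mm) begins 78 mm behind the grasp point.
Start: joints at [-1.186, 0.3, 1.521, -0, 1.321, -0.067], TCP at [240.114, -494.807, 168.746] pointing down, gripper open.
Joint ranges: [-3.03, 3.03], [-0.79, 2.21], [0.23, 2.52], [-1.04, 4.18], [0, 3.07], [-2.55, 2.55]. Speed limits (rad/s): [2.22, 2.22, 2.57, 3.14, 3.14, 3.14].

## Interface

Orientations are given as [roll, pitch, yaw] about the fixed x, y, z axes, in that order (R = Rz(yaw) Ry(pitch) Rx(roll)).
In Python, from cell import manip gives the robot as it stands.
- The arm moves only by the tool servo_tool, never from a script. Its argument "rows" is a list of rows, each a list of 7 numbers: the turn, a rotation vector about the world's x, y, z in degrees, then the shift along the world's x, y, z in mm, then the closure, from 0 (fully open) to 1 (shut). In form: [[rx, ry, rz, dx, dy, dz, fingers], ...]. A call has 1 to 20 rows; each row shifts and turns the commanded pose from where the row before left it; what a row does not reach is not made up. A row lasts 1/8 s, in which the tool goes at most 62.5 mm and 10.7 degrees, less where a joint would pass 70% of its speed; a pose out of reach is approached as far as the arm can. A call with a gripper value outside its range is refused whole. The fingers move at their own pace and stop on an object; "grip_force" is the grip in N (left out, the last holds). Time passes only in rows, so rows that do not move let the fingers close. It gives the time, the measured TCP pose, the force, the opening and the grip force at its end, in the units of the state.
- manip.read_state(): the state, without advancing time (a new reading comes with each control period).
- manip.camera(name): name is "scene" or "top"; returns the picture (384x512x3 uint8, red, green, blue); there is no depth.
- manip.camera_info(name): a dict with "fx", "fy", "cx", "cy" (pixels), "position" and "rotation" of the camera in the world. Camera axes: x right, y down, z forward; pixel columns grow to the right and rows downward; lengths in mm; the calibration is good to about 2 mm. A picture is of the moment at which its call begins. camera_info takes no time and is no camera call.
- manip.sign_off(): hands the job in; it is judged then, once.
The state is a dict: "clock": time; "joints": joint angles; "qd": joint speeds; "effort": joint torques, N m; "eef_pos": TCP position; "eef_rot": TCP orientation; "wrist_force": force on the tool from outside, world axes, zero at the start; "moment": the same for the moment, N m; "finger_gap": finger opening in mm; "finger_force": force on a finger pad.
Only numpy, scipy, OpenCV 4.12 (cv2) and the standard library are available. Lean on these libraries where they do the work, as an engineer would, in place of code of your own. Each camera call takes 0.05 s, during which the arm holds its last target. There are 200 camera calls.

## Task

A shelf label stands in the slot of the grey test dock. With the label in place, turn the dock's spring-loaded knob clockwise (seen from above) all the way to its stop, hold it there for about a second, then let go so that it springs fully back to rest. Then slide the label up out of its slot and put it into the small wooden crate, without knocking the loose battery cover on the dock out of place.

Things in the scene. Friction and masses are not known exactly. Their poses are not given: they have to be found in the camera images.
- dock: Grey painted box-shaped test dock, fixed, 150 (its x) x 300 (its y) x 60 mm high. Origin: centre of its underside. On its flat top, 60 mm above the table: the knob (at its y = +90 mm, x = 0) and the label slot (centred at its y = -55 mm, x = 0).
- slot_mouth (a point): Centre of the slot's mouth in the dock's top (dock axes). The slot is 15 mm wide (dock x), 112 mm long (dock y) and 26 mm deep.
- knob (a joint): Spring-return knob on the dock's top, vertical axis. 0 = at rest, grows clockwise seen from above up to the hard stop at 1.2 rad; a spring drives it back to 0. About 0.04 N m at rest, 0.18 N m at the stop.
- knob_center (a point): On the knob's axis, at mid height of its black bar grip, 24 mm above the dock's top. The bar is 84 long x 14 thick x 28 mm high (10 to 38 mm above the dock's top), centred on the axis, over a round skirt of radius 26 mm and height 10 mm. At rest the bar lies along the dock's x. The axes turn with the knob: x along the bar, z up.
- knob_front_end (a point): Middle of the bar's end that faces the robot at rest, 42 mm from the axis; turning clockwise it moves towards the dock's +y, away from the slot.
- label: The label under test: black electronic shelf label with a pale paper-like screen, 12 thick (its x) x 96 wide (its y) x 60 mm high (its z), 60 g, standing loose in the dock's slot on its long edge, 34 mm of it above the dock's top. Origin: middle of its lower edge.
- label_mid (a point): Centre of that label, 30 mm above its lower edge.
- crate: Small open wooden crate on the table, fixed, 200 (its x) x 150 (its y) x 90 mm high, walls and floor 10 mm. Origin: centre of its underside. Two flat labels, 12 mm thick, lie on its floor. It stands to the left or right of the dock; a stack of green battery trays is on the other side.
- battery_trays: Stack of green battery trays with steel coin cells, fixed, 190 x 140 x 33 mm. Origin: centre of its underside.
- cover: Bystander: black battery cover, 25 x 40 x 6 mm, lying loose on the dock's top between knob and slot, towards the robot. Origin: centre of its underside.
Mind the look-alikes: they are no part of the job. Leave any red look-alike of the label alone.

How it is judged:
By the outcome, as a careful person would: the job done as asked, in the order asked, and still so for the second after the job is handed in, with the robot touching nothing.
It also fails if it takes over 64 s, if anything falls off the work surface, if the arm or the gripper's body presses on something with over 40 N, if the wrist force passes 120 N, or if a joint passes its speed limit or range.

## Working session

There is one attempt and no reset: what is moved stays moved. The work goes in short steps, Python scripts to look and compute and a tool call to move; the robot and the scene stay as the last step left them, time stands still between calls to the robot, and variables do not carry over. Pictures are saved under pics/ and viewed, at most 10 in all, crops included, and the job is handed in when it is done.

Besides the shell and the picture viewer there is one more tool, called as a command line: name --pt "numbers of a row" for each row, then --argument value for the rest. servo_tool: Moves the arm, as the interface text tells. Its arguments: {"type":"object","properties":{"rows":{"type":"array","items":{"type":"array","items":{"type":"number"}}},"grip_force":{"type":"number"}},"required":["rows"]}

```bash
mkdir -p pics
python3 - <<'E'
from cell import manip
import cv2
for n in("scene","top"):
    im=manip.camera(n); cv2.imwrite(f"pics/{n}0.png",im[:,:,::-1]); print(n,manip.camera_info(n))
print(manip.read_state())
E
```

```text
scene {'fx': 386.0341155766284, 'fy': 386.0341155766284, 'cx': 255.54075763552473, 'cy': 186.82594299757338, 'position': array([1048.80299784,  444.34325202,  881.70409888]), 'rotation': array([-2.4589643 , -0.01286279,  2.35455495])}
top {'fx': 493.2623685297186, 'fy': 493.2623685297186, 'cx': 250.93311040549384, 'cy': 191.75945087260232, 'position': array([ 418.95426236,   15.51959012, 1163.13359983]), 'rotation': array([-3.02786296, -0.02052107, -1.54860792])}
{'clock': 0.1, 'joints': array([-1.18559329e+00,  3.00409488e-01,  1.52150487e+00,  8.18931112e-06,
        1.32068029e+00, -6.66203850e-02]), 'qd': array([-0.00069638, -0.00207142, -0.00114464, -0.00054465, -0.00093089,
        0.00017571]), 'effort': array([ 1.16150084e-03, -5.32644260e+01, -3.53281546e+01,  7.09568267e-02,
        2.34990043e-02, -6.81066263e-05]), 'eef_pos': array([ 240.02474713, -494.57125822,  168.25237798]), 'eef_rot': array([-3.14059341e+00, -7.46184031e-05,  4.51821349e-01]), 'wrist_force': array([-0.33455032, -0.22671111,  0.85128269]), 'moment': array([-0.01336947,  0.00218138, -0.05403017]), 'finger_force': 0.0, 'finger_gap': 94.21119166000756}
```

View pics/top0.png

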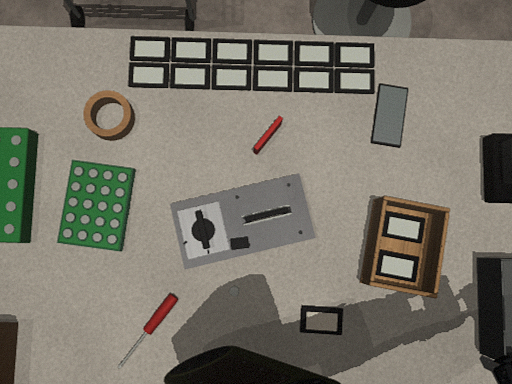

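View pics/scene0.png

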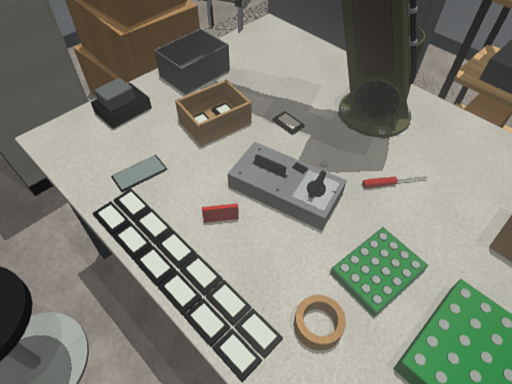

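In the top view the dock is around (243,221), with the knob at (203,229), a dark upright label in the slot at (267,215) and the cover at (240,243). The crate is at (405,247), with the trays on the left.

Label candidates:
- Slot label at (267,215): this is the one meant, since it stands in the dock's slot.
- Red upright at (268,135): the look-alike.
- Frame at (321,320), two flat labels in the crate, and 12 lying at the top: none of these stand in the slot.

Next I measure and check an enlarged crop.

```bash
cat > h.py <<'E'
import numpy as np,cv2
from scipy.spatial.transform import Rotation as R
from cell import manip
def ray(n,u,v,z):
    c=manip.camera_info(n); r=c["rotation"]
    M=np.array(r) if np.ndim(r)==2 else R.from_euler("xyz",r).as_matrix()
    d=M@[(u-c["cx"])/c["fx"],(v-c["cy"])/c["fy"],1]; p=c["position"]
    return p+d*(z-p[2])/d[2]
def blobs(mask,amin=40):
    cs,_=cv2.findContours(mask.astype(np.uint8),cv2.RETR_EXTERNAL,cv2.CHAIN_APPROX_NONE)
    return [c for c in cs if cv2.contourArea(c)>amin]
def quad(n,c,z):
    "min-area box of a contour cast on plane z: centre, sides, angle of long side (deg)"
    P=np.array([ray(n,*p[0],z)[:2] for p in c],np.float32)
    b=cv2.boxPoints(cv2.minAreaRect(P)); e=b[1]-b[0],b[2]-b[1]
    l=max(e,key=np.linalg.norm); a=np.degrees(np.arctan2(l[1],l[0]))%180
    return b.mean(0).round(1),[round(float(np.linalg.norm(x)),1) for x in e],round(float(a),1)
E
python3 - <<'E'
from h import *
im=cv2.imread("pics/top0.png"); g=cv2.cvtColor(im,cv2.COLOR_BGR2GRAY); hsv=cv2.cvtColor(im,cv2.COLOR_BGR2HSV)
x0,y0,x1,y1=160,165,325,280
m=np.zeros(g.shape,bool); m[y0:y1,x0:x1]=g[y0:y1,x0:x1]<50
for c in blobs(m,30):
    M=c.reshape(-1,2).mean(0); print("dark",M.round(1),[quad("top",c,z) for z in (66,94,98)])
# dock outline: bluish-grey vs beige table
d=im.astype(int); m=np.zeros(g.shape,bool); m[y0:y1,x0:x1]=(d[:,:,2]-d[:,:,0]<5)[y0:y1,x0:x1]
m=cv2.morphologyEx(m.astype(np.uint8),cv2.MORPH_OPEN,np.ones((5,5)))
for c in blobs(m,2000): print("dock",quad("top",c,60), cv2.boxPoints(cv2.minAreaRect(c)).round())
m=np.zeros(g.shape,bool); m[185:305,350:460]=((hsv[:,:,1]>75)&(hsv[:,:,0]<25))[185:305,350:460]
for c in blobs(m,500): print("crate",quad("top",c,90),quad("top",c,0),cv2.boxPoints(cv2.minAreaRect(c)).round())
a=cv2.resize(im[165:310,155:460],None,fx=2.6,fy=2.6,interpolation=cv2.INTER_CUBIC)
cv2.imwrite("pics/crop.png",a)
E
```

```text
dark [239.5 242.9] [(array([430.7,  18.1], dtype=float32), [40.0, 23.7], 99.4), (array([430.4,  18.1], dtype=float32), [39.0, 23.0], 99.4), (array([430.3,  18.1], dtype=float32), [38.8, 23.0], 99.4)]
dark [202.6 229.4] [(array([459.2, 101.4], dtype=float32), [48.7, 77.0], 41.6), (array([458.1,  99.2], dtype=float32), [47.5, 75.0], 41.6), (array([458. ,  98.9], dtype=float32), [47.3, 74.7], 41.6)]
dark [267.2 213.9] [(array([495.6, -41. ], dtype=float32), [103.5, 13.9], 104.7), (array([493.7, -39.5], dtype=float32), [100.9, 13.6], 104.7), (array([493.4, -39.3], dtype=float32), [100.5, 13.5], 104.7)]
crate (array([ 433.2, -341.9], dtype=float32), [199.1, 170.3], 170.3) (array([ 434.4, -371.9], dtype=float32), [215.7, 184.6], 170.3) [[359. 285.]
 [374. 194.]
 [452. 207.]
 [437. 298.]]
```

View pics/crop.png

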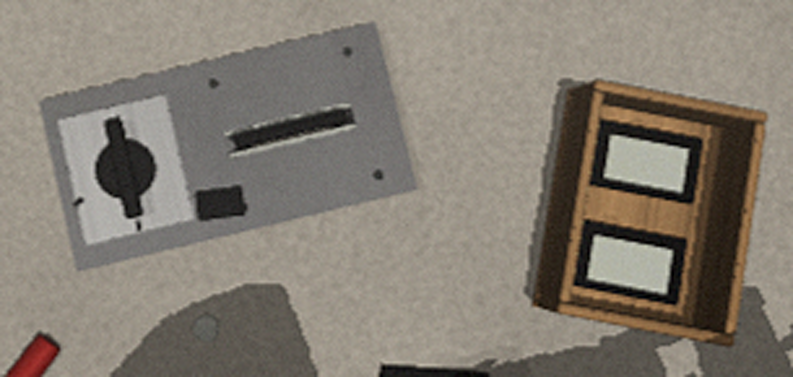

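The crop confirms it: the dark upright label sits in the pale-edged slot (crop 230–355, 105–155), and the knob and cover are clearly separate from it. Now I cast the corner pixels.

Run:
```python
from h import *
f=lambda u,v:(u/2.6+155-.3,v/2.6+165-.3)
D=[ray("top",*f(*p),60)[:2] for p in [(41,100),(375,22),(416,187),(78,268)]]
print("dock",np.round(D,1),np.mean(D,0)); D=np.array(D)
for a,b in((1,0),(2,3),(2,1),(3,0)): v=D[b]-D[a]; print(np.linalg.norm(v).round(1),np.degrees(np.arctan2(v[1],v[0])).round(1))
C=np.array([ray("top",*f(*p),90)[:2] for p in [(597,82),(766,114),(733,335),(562,307)]]); print("crate",C.round(1),C.mean(0))
for a,b in((1,0),(2,3),(3,0),(2,1)): v=C[b]-C[a]; print(np.linalg.norm(v).round(1),np.degrees(np.arctan2(v[1],v[0])).round(1))
print("knob ends",[ray("top",*f(*p),98)[:2].round(1) for p in[(113,118),(133,217)]])
print("crate labels",[ray("top",*f(*p),22)[:2].round(1) for p in[(648,160),(628,262)]])
# scene view: dock dark blobs
im=cv2.imread("pics/scene0.png"); g=cv2.cvtColor(im,cv2.COLOR_BGR2GRAY)
m=np.zeros(g.shape,bool); m[140:230,225:350]=g[140:230,225:350]<45
for c in blobs(m,30): print(c.reshape(-1,2).mean(0),quad("scene",c,60),quad("scene",c,94))
cv2.imwrite("pics/crop2.png",cv2.resize(im[95:235,170:355],None,fx=4,fy=4,interpolation=cv2.INTER_CUBIC))
```

```text
dock [[ 515.4  175.2]
 [ 590.5 -112.1]
 [ 448.1 -149. ]
 [ 373.1  138.1]] [481.76627554  13.02586294]
297.0 104.7
296.7 104.6
147.1 14.5
147.0 14.6
crate [[ 539.3 -297.4]
 [ 515.6 -441. ]
 [ 331.  -409. ]
 [ 350.9 -266.6]] [ 434.19836985 -353.52221489]
145.5 80.6
143.8 82.0
190.9 -9.3
187.3 -9.8
knob ends [array([498.5, 109.5]), array([417.2,  90.2])]
crate labels [array([ 477.9, -362.5]), array([ 387.2, -343.5])]
```

View pics/crop2.png

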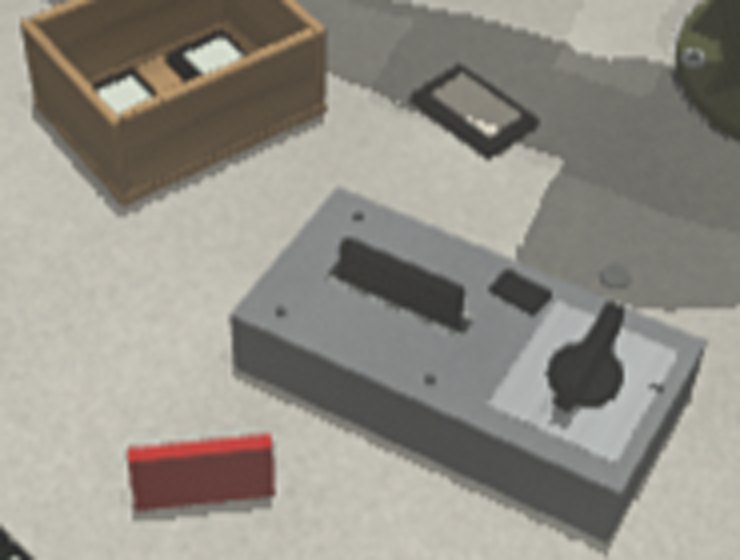

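The slot label stands proud of the dock in both views; the red upright is separate. My estimates:
- **Dock:** centre (482,13), yaw 14.6°.
- **Knob:** (458.7,100).
- **Label:** (495.5,-40).
- **Crate:** about (434,-353), long axis at -9.5°.

I'll approach with yaw 194.6° to keep joint 6 within range.

servo_tool --pt "0 0 8.435 10.93 29.73 2 0" --pt "0 0 8.435 10.93 29.73 2 0" --pt "0 0 8.435 10.93 29.73 2 0" --pt "0 0 8.435 10.93 29.73 2 0" --pt "0 0 8.435 10.93 29.73 2 0" --pt "0 0 8.435 10.93 29.73 2 0" --pt "0 0 8.435 10.93 29.73 2 0" --pt "0 0 8.435 10.93 29.73 2 0" --pt "0 0 8.435 10.93 29.73 2 0" --pt "0 0 8.435 10.93 29.73 2 0" --pt "0 0 8.435 10.93 29.73 2 0" --pt "0 0 8.435 10.93 29.73 2 0" --pt "0 0 8.435 10.93 29.73 2 0" --pt "0 0 8.435 10.93 29.73 2 0" --pt "0 0 8.435 10.93 29.73 2 0" --pt "0 0 8.435 10.93 29.73 2 0" --pt "0 0 8.435 10.93 29.73 2 0" --pt "0 0 8.435 10.93 29.73 2 0" --pt "0 0 8.435 10.93 29.73 2 0" --pt "0 0 8.435 10.93 29.73 2 0" --grip_force 40

```text
clock: 2.6
eef_pos: [458.8, 100.8, 208.6]
eef_rot: [3.142, -0.001, -2.882]
wrist_force: [0.0, -0.2, 0.6]
finger_gap: 93.7
finger_force: 0.0
```

servo_tool --pt "0 0 -0.2 0 -0.7 -20 0" --pt "0 0 0 0 0 -20 0" --pt "0 0 0 0 0 -20 0" --pt "0 0 0 0 0 -20 0" --pt "0 0 0 0 0 -20 0" --pt "0 0 0 0 0 -15 0" --pt "0 0 0 0 0 -10 0" --pt "0 0 0 0 0 -8.5 0" --pt "0 0 0 0 0 0 0" --pt "0 0 0 0 0 0 0.6" --pt "0 0 0 0 0 0 0.7" --pt "0 0 0 0 0 0 0.8" --pt "0 0 0 0 0 0 1" --pt "0 0 0 0 0 0 1" --pt "0 0 0 0 0 0 1" --pt "0 0 0 0 0 0 1" --grip_force 40

```text
clock: 4.6
eef_pos: [458.7, 99.1, 75.2]
eef_rot: [3.142, -0.0, -2.891]
wrist_force: [-0.9, 0.2, -0.5]
finger_gap: 27.4
finger_force: 0.0
```

servo_tool --pt "0 0 0 0 0 0 1" --pt "0 0 0 0 0 0 1" --pt "0 0 0 0 0 0 1" --pt "0 0 0 0 0 0 1" --pt "0 0 0 0 0 0 1" --pt "0 0 0 0 0 0 1"

```text
clock: 5.35
eef_pos: [458.7, 99.1, 75.3]
eef_rot: [-3.142, 0.0, -2.891]
wrist_force: [0.6, 0.4, -0.4]
finger_gap: 0.8
finger_force: 0.0
```

Run:
```python
from h import *
im=manip.camera("scene")[:,:,::-1]; s=manip.read_state(); print(s["finger_gap"],s["finger_force"],s["wrist_force"],s["moment"])
im2=manip.camera("top")[:,:,::-1]
a=cv2.resize(im[90:235,215:390],(700,580)[0:2] and (480,400)); b=cv2.resize(im2[165:285,150:320],(320,400) and (320,226))
o=np.zeros((400,800,3),np.uint8); o[:,:480]=a; o[:226,480:]=b; cv2.imwrite("pics/k1.png",o)
```

```text
0.37061446860117875 0.0 [-0.23793913  0.23590412  0.14161268] [ 0.0796938  -0.20129696  0.05186111]
```

View pics/k1.png

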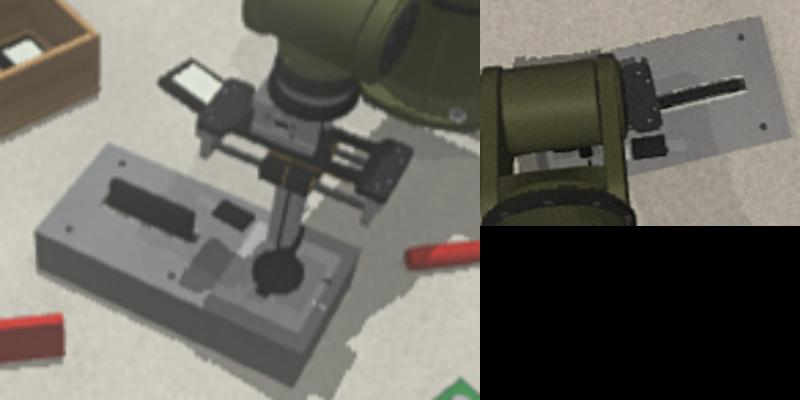

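Run:
```python
from h import *
def proj(n,p):
    c=manip.camera_info(n); M=R.from_euler("xyz",c["rotation"]).as_matrix(); q=M.T@(np.array(p)-c["position"])
    return np.array([c["fx"]*q[0]/q[2]+c["cx"],c["fy"]*q[1]/q[2]+c["cy"]])
f=lambda p:((p-[215,90])*[480/175,400/145]).round(0)
for nm,p in dict(tcp=(458.7,99.1,75.3),tcp130=(458.7,99.1,130),knobtop=(458.7,100,98),knobbase=(458.7,100,60),front=(418,89.5,98),back=(499.3,110.6,98),corner=(448,-149,60),corner2=(373,138,60),labtopA=(495.5+.252*48,-40-.968*48,94)).items(): print(nm,f(proj("scene",p)))
```

```text
tcp [275. 264.]
tcp130 [283. 227.]
knobtop [279. 249.]
knobbase [274. 274.]
front [297. 221.]
back [260. 279.]
corner [105. 143.]
corner2 [356. 249.]
labtopA [107. 178.]
```

Run:
```python
from h import *
im=manip.camera("scene")[:,:,::-1]
cv2.imwrite("pics/k2.png",cv2.resize(im[135:215,275:375],(750,600),interpolation=cv2.INTER_LANCZOS4))
```

```text
(no output)
```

View pics/k2.png

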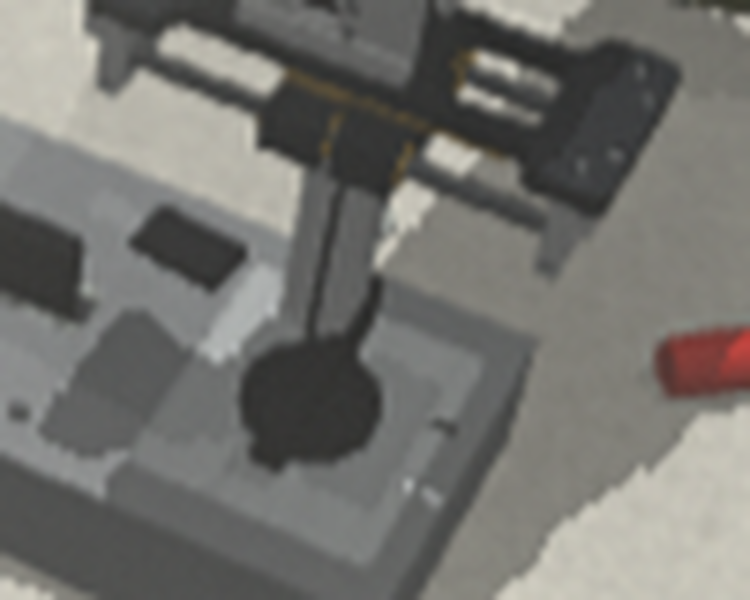

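The fingers shut to about 0 mm with no force, even though their seam lies over the bar's centre. The tips visually end near the height of the bar's top. I'll lift and check where the fingertip really is against the reported TCP.

servo_tool --pt "0 0 0 0 0 15 1" --pt "0 0 0 0 0 20 1" --pt "0 0 0 0 0 15 1" --pt "0 0 0 0 0 0 1"

```text
clock: 6.0
eef_pos: [459.3, 99.2, 126.5]
eef_rot: [-3.141, 0.002, -2.891]
wrist_force: [-0.6, -0.6, -0.5]
finger_gap: 0.3
finger_force: 0.0
```

```bash
cat >> h.py <<'E'
def proj(n,p):
    c=manip.camera_info(n); M=R.from_euler("xyz",c["rotation"]).as_matrix(); q=M.T@(np.array(p)-c["position"])
    return np.array([c["fx"]*q[0]/q[2]+c["cx"],c["fy"]*q[1]/q[2]+c["cy"]])
E
python3 - <<'E'
from h import *
im=manip.camera("scene")[:,:,::-1].copy(); s=manip.read_state(); print(s["eef_pos"],s["finger_gap"])
a=cv2.resize(im[135:215,275:375],(750,600),interpolation=cv2.INTER_LANCZOS4)
p=(proj("scene",s["eef_pos"])-[275,135])*7.5; print(p)
cv2.circle(a,tuple(int(x) for x in p),4,(0,0,255),-1)
cv2.imwrite("pics/k3.png",a)
E
```

```text
[458.84893391  99.12080232 125.54280884] 0.7539112547518454
[321.07367966 288.10510341]
```

View pics/k3.png

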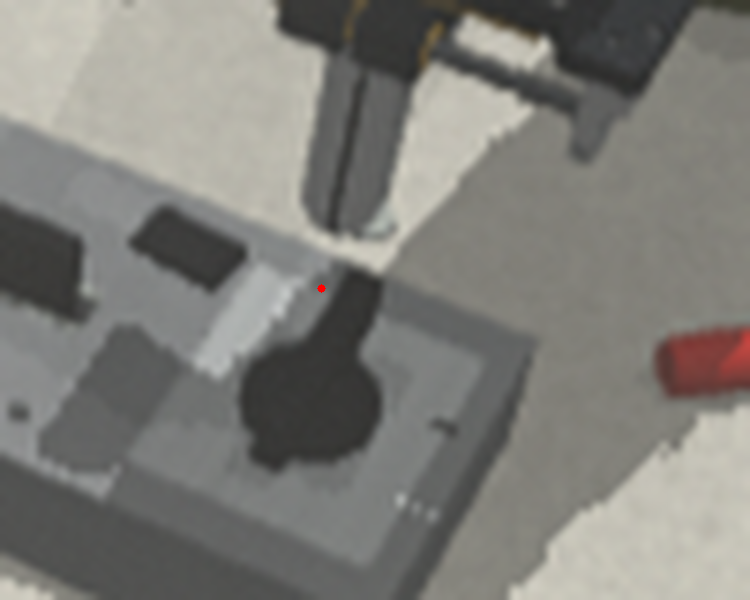

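The fingertip appears at (340,235) in the crop, but the reported TCP projects to (321,288). The real tips are therefore about 28 mm higher than reported, so the fingers closed above the bar. I'll confirm with a gentle touch on top of the bar at z 98.

servo_tool --pt "0 0 0 0 0 -20 1" --pt "0 0 0 0 0 -20 1" --pt "0 0 0 0 0 -10 1" --pt "0 0 0 0 0 0 1" --pt "0 0 0 0 0 -1 1" --pt "0 0 0 0 0 -1 1" --pt "0 0 0 0 0 -1 1" --pt "0 0 0 0 0 0 1"

```text
clock: 7.05
eef_pos: [458.7, 99.1, 72.3]
eef_rot: [-3.142, 0.0, -2.891]
wrist_force: [-0.3, 0.8, -0.1]
finger_gap: 0.7
finger_force: 0.0
```

servo_tool --pt "0 0 0 0 0 -1 1" --pt "0 0 0 0 0 -1 1" --pt "0 0 0 0 0 0 1"

```text
clock: 7.42
eef_pos: [458.7, 99.1, 70.1]
eef_rot: [3.142, -0.0, -2.891]
wrist_force: [-0.6, 0.5, 1.2]
finger_gap: 0.4
finger_force: 0.0
```

servo_tool --pt "0 0 0 0 0 -1 1" --pt "0 0 0 0 0 0 1"

```text
clock: 7.68
eef_pos: [458.7, 99.1, 69.2]
eef_rot: [3.142, -0.0, -2.89]
wrist_force: [0.2, -0.2, -0.0]
finger_gap: 0.3
finger_force: 0.0
```

servo_tool --pt "0 0 0 0 0 -1 1" --pt "0 0 0 0 0 0 1"

```text
clock: 7.92
eef_pos: [458.7, 99.1, 68.2]
eef_rot: [-3.142, -0.0, -2.891]
wrist_force: [-0.9, -0.3, -0.1]
finger_gap: 0.3
finger_force: 0.0
```

servo_tool --pt "0 0 0 0 0 -1 1" --pt "0 0 0 0 0 0 1"

```text
clock: 8.18
eef_pos: [458.7, 99.1, 67.2]
eef_rot: [3.142, -0.0, -2.891]
wrist_force: [-0.3, 0.2, -0.8]
finger_gap: 0.0
finger_force: 0.0
```

servo_tool --pt "0 0 0 0 0 -1 1" --pt "0 0 0 0 0 0 1"

```text
clock: 8.43
eef_pos: [458.7, 99.1, 66.2]
eef_rot: [3.142, -0.0, -2.891]
wrist_force: [-0.2, -0.3, 0.4]
finger_gap: 0.4
finger_force: 0.0
```

Run:
```python
from h import *
im=manip.camera("scene")[:,:,::-1].copy(); s=manip.read_state(); print(s["eef_pos"],s["wrist_force"],s["moment"])
a=cv2.resize(im[135:215,275:375],(750,600),interpolation=cv2.INTER_LANCZOS4)
cv2.imwrite("pics/k4.png",a)
```

```text
[458.68794183  99.09483688  66.19874826] [ 0.19108494  0.40037568 -0.82636371] [ 0.05794231 -0.10687412  0.05859095]
```

View pics/k4.png

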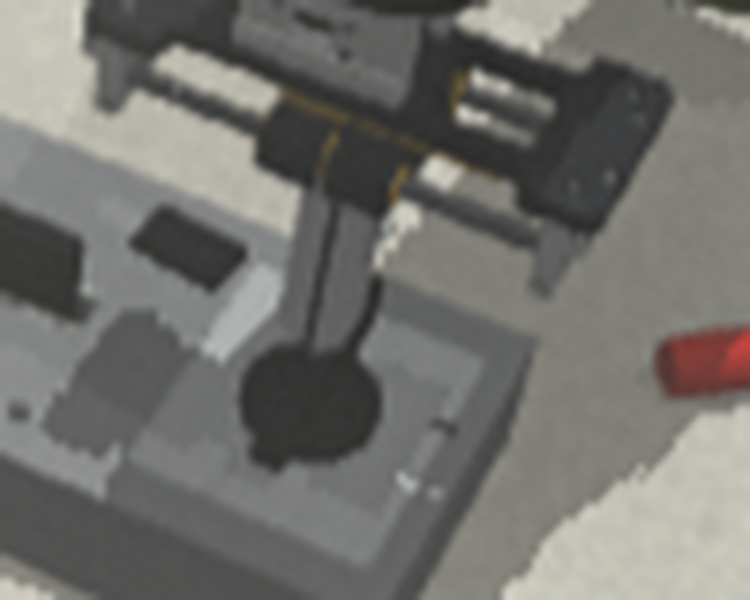

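The tips still just reach the bar's top, at about (310,350), with no contact yet. I'll continue down gently.

servo_tool --pt "0 0 0 0 0 -1 1" --pt "0 0 0 0 0 -0.5 1" --pt "0 0 0 0 0 0 1"

```text
clock: 8.85
eef_pos: [458.7, 99.1, 64.7]
eef_rot: [3.142, -0.0, -2.891]
wrist_force: [-0.2, -0.3, 0.0]
finger_gap: 0.4
finger_force: 0.0
```

servo_tool --pt "0 0 0 0 0 -1 1" --pt "0 0 0 0 0 -0.5 1" --pt "0 0 0 0 0 0 1"

```text
clock: 9.22
eef_pos: [458.7, 99.1, 63.2]
eef_rot: [3.142, -0.0, -2.891]
wrist_force: [0.3, -0.2, 0.3]
finger_gap: 0.5
finger_force: 0.0
```

servo_tool --pt "0 0 0 0 0 -1 1" --pt "0 0 0 0 0 -0.5 1" --pt "0 0 0 0 0 0 1"

```text
clock: 9.6
eef_pos: [458.7, 99.1, 61.7]
eef_rot: [3.142, -0.0, -2.891]
wrist_force: [0.2, 0.1, 0.4]
finger_gap: 0.3
finger_force: 0.0
```

Run:
```python
from h import *
s=manip.camera("scene")[:,:,::-1].copy(); t=manip.camera("top")[:,:,::-1].copy(); print(manip.read_state()["eef_pos"])
cv2.imwrite("pics/s5raw.png",s); cv2.imwrite("pics/t5raw.png",t)
a=cv2.resize(s[105:205,265:375],(440,400),interpolation=cv2.INTER_CUBIC)   # x4
b=cv2.resize(t[165:265,170:260],(360,400),interpolation=cv2.INTER_CUBIC)   # x4
cv2.imwrite("pics/k5.png",np.hstack([a,b]))
print(proj("scene",(0,0,0)),proj("top",(0,0,0)))
for z in (150,172,200,240): print(z,(proj("scene",(458.7+.252*88,99.1-.968*88,z))-[265,105])*4,(proj("top",(458.7+.252*88,99.1-.968*88,z))-[170,165])*4+[440,0],(proj("scene",(458.7,99.1,z))-[265,105])*4)
```

```text
[458.75526473  99.07636928  61.77290053]
[373.59286807 112.69980998] [243.07613327 435.94488929]
150 [ 94.10382658 197.03667461] [729.05377088 211.1681592 ] [216.64303017 248.34403968]
172 [ 96.80088535 173.31412985] [729.18775075 208.49631674] [221.57276821 224.85750044]
200 [100.37003923 141.92089014] [729.36705789 204.92055264] [228.10371742 193.74237955]
240 [105.75371183  94.56767146] [729.6419351 199.4389186] [237.97043126 146.73481854]
```

View pics/k5.png

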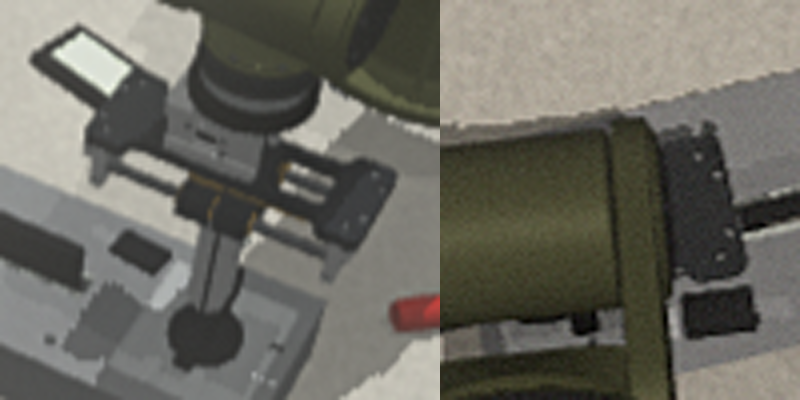

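Both views show the whole gripper about 35 mm higher than reported, with the horizontal position right to within a few mm. I'll finish the touch probe.

servo_tool --pt "0 0 0 0 0 -1 1" --pt "0 0 0 0 0 -1 1" --pt "0 0 0 0 0 0 1"

```text
clock: 10.07
eef_pos: [459.1, 99.2, 61.3]
eef_rot: [-3.141, 0.001, -2.89]
wrist_force: [-8.3, -1.1, 21.7]
finger_gap: 0.7
finger_force: 10.8
```

servo_tool --pt "0 0 0 0 0 -1 1" --pt "0 0 0 0 0 -0.5 1" --pt "0 0 0 0 0 0 1"

```text
clock: 10.45
eef_pos: [459.4, 99.2, 61.1]
eef_rot: [-3.141, 0.002, -2.89]
wrist_force: [-14.8, -3.0, 39.0]
finger_gap: 0.4
finger_force: 19.5
```

servo_tool --pt "0 0 0 0 0 -1 1" --pt "0 0 0 0 0 -0.5 1" --pt "0 0 0 0 0 0 1"

```text
clock: 10.82
eef_pos: [459.8, 99.2, 60.9]
eef_rot: [-3.141, 0.003, -2.89]
wrist_force: [-21.5, -3.7, 55.7]
finger_gap: 0.4
finger_force: 28.3
```

Contact came at reported z 61.6, so the tips are 36 mm higher than reported. I'll back off, open, straddle the bar with the tips at about 77 (reported 41), and grip.

servo_tool --pt "0 0 0 0 0 8 1" --pt "0 0 0 0 0 15 0.5" --pt "0 0 0 0 0 15 0" --pt "0 0 0 -2 0 12 0" --pt "0 0 0 0 0 0 0" --pt "0 0 0 0 0 0 0" --pt "0 0 0 0 0 0 0" --pt "0 0 0 0 0 0 0" --pt "0 0 0 0 0 0 0" --pt "0 0 0 0 0 -15 0" --pt "0 0 0 0 0 -20 0" --pt "0 0 0 0 0 -15 0" --pt "0 0 0 0 0 -10 0" --pt "0 0 0 0 0 -6 0" --pt "0 0 0 0 0 0 0"

```text
clock: 12.7
eef_pos: [456.7, 99.1, 40.6]
eef_rot: [3.142, -0.0, -2.891]
wrist_force: [-0.2, 0.8, 0.0]
finger_gap: 94.0
finger_force: 0.0
```

servo_tool --pt "0 0 0 0 0 0 1" --pt "0 0 0 0 0 0 1" --pt "0 0 0 0 0 0 1" --pt "0 0 0 0 0 0 1" --pt "0 0 0 0 0 0 1" --pt "0 0 0 0 0 0 1" --pt "0 0 0 0 0 0 1" --pt "0 0 0 0 0 0 1" --pt "0 0 0 0 0 0 1" --pt "0 0 0 0 0 0 1" --pt "0 0 0 0 0 0 1" --grip_force 30

```text
clock: 14.08
eef_pos: [456.2, 101.0, 40.8]
eef_rot: [3.138, -0.0, -2.89]
wrist_force: [-4.6, 18.1, 2.3]
finger_gap: 13.5
finger_force: 30.0
```

Gripped at 13.5 mm. I'll recentre along the closing line and start turning.

servo_tool --pt "0 0 0 -0.5 2 0 1" --pt "0 0 0 0 0 0 1" --pt "0 0 -5 0 0 0 1" --pt "0 0 -5 0 0 0 1" --pt "0 0 -5 0 0 0 1" --pt "0 0 -5 0 0 0 1" --pt "0 0 0 0 0 0 1"

```text
clock: 14.95
eef_pos: [456.1, 101.5, 40.8]
eef_rot: [3.141, -0.0, 3.042]
wrist_force: [-0.7, 3.8, 0.1]
finger_gap: 13.7
finger_force: 30.0
```

servo_tool --pt "0 0 -5 0 0.3 0 1" --pt "0 0 -5 0 0 0 1" --pt "0 0 -5 0 0 0 1" --pt "0 0 -5 0 0 0 1" --pt "0 0 -5 0 0 0 1" --pt "0 0 -5 0 0 0 1" --pt "0 0 -5 0 0 0 1" --pt "0 0 -5 0 0 0 1" --pt "0 0 -4 0 0 0 1" --pt "0 0 0 0 0 0 1"

```text
clock: 16.2
eef_pos: [456.5, 102.2, 40.8]
eef_rot: [3.14, -0.001, 2.274]
wrist_force: [2.3, 9.4, -1.8]
finger_gap: 14.0
finger_force: 30.0
```

```bash
python3 -c "
from cell import manip
s=manip.read_state();print(s['joints'],s['moment'],s['eef_rot'],s['wrist_force'])"
```

```text
[ 1.40954421e-01  2.75905556e-01  1.87992830e+00  1.86393866e-03
  9.84720531e-01 -5.63748065e-01] [ 1.57601939 -0.46249266  0.16204287] [ 3.13988536e+00 -7.59111403e-04  2.27446933e+00] [ 2.25894867  9.426773   -1.80933035]
```

servo_tool --pt "0 0 -2 0 0 0 1" --pt "0 0 -2 0 0 0 1" --pt "0 0 -1 0 0 0 1" --pt "0 0 -1 0 0 0 1" --pt "0 0 -1 0 0 0 1" --pt "0 0 0 0 0 0 1"

```text
clock: 16.95
eef_pos: [456.6, 102.3, 40.8]
eef_rot: [3.14, -0.001, 2.154]
wrist_force: [2.9, 9.5, -1.9]
finger_gap: 14.0
finger_force: 30.4
```

```bash
python3 -c "
from cell import manip
s=manip.read_state();print(s['moment'],s['eef_rot'],s['wrist_force'])"
```

```text
[ 1.70972144 -0.53831845  0.51256374] [ 3.13978193e+00 -7.79259659e-04  2.15362336e+00] [ 2.94886045  9.48109441 -1.89730657]
```

The moment jumped to 0.51 N m, against 0.18 from the spring, so the knob is at its stop. I'll hold for 1.25 s, then open fully.

servo_tool --pt "0 0 0 0 0 0 1" --pt "0 0 0 0 0 0 1" --pt "0 0 0 0 0 0 1" --pt "0 0 0 0 0 0 1" --pt "0 0 0 0 0 0 1" --pt "0 0 0 0 0 0 1" --pt "0 0 0 0 0 0 1" --pt "0 0 0 0 0 0 1" --pt "0 0 0 0 0 0 1" --pt "0 0 0 0 0 0 0" --pt "0 0 0 0 0 0 0" --pt "0 0 0 0 0 0 0" --pt "0 0 0 0 0 0 0" --pt "0 0 0 0 0 0 0" --pt "0 0 0 0 0 0 0" --pt "0 0 0 0 0 0 0" --pt "0 0 0 0 0 0 0" --pt "0 0 0 0 0 0 0" --pt "0 0 0 0 0 0 0" --pt "0 0 0 0 0 0 0"

```text
clock: 19.45
eef_pos: [456.2, 101.4, 40.7]
eef_rot: [3.142, 0.0, 2.153]
wrist_force: [-0.2, -0.0, -0.2]
finger_gap: 94.1
finger_force: 0.0
```

servo_tool --pt "0 0 0 0 0 15 0" --pt "0 0 0 0 0 25 0" --pt "0 0 0 0 0 25 0" --pt "0 0 0 0 0 25 0" --pt "0 0 0 0 0 15 0" --pt "0 0 -3.1 5.3 -20 0 0" --pt "0 0 -3.1 5.3 -20 0 0" --pt "0 0 -3.1 5.3 -20 0 0" --pt "0 0 -3.1 5.3 -20 0 0" --pt "0 0 -3.1 5.3 -20 0 0" --pt "0 0 -3.3 5.3 -20 0 0" --pt "0 0 0 5.5 -18.5 0 0" --pt "0 0 0 0 0 0 0"

```text
clock: 21.08
eef_pos: [493.6, -38.0, 145.7]
eef_rot: [-3.141, -0.0, 1.825]
wrist_force: [-0.2, 0.1, -0.3]
finger_gap: 94.0
finger_force: 0.0
```

Run:
```python
from h import *
for n in("scene","top"):
    a=cv2.imread(f"pics/{n}0.png").astype(int); b=manip.camera(n)[:,:,::-1]; cv2.imwrite(f"pics/{n}6.png",b)
    # knob dark mask, then and now
    r=(165,215,290,345) if n=="scene" else (205,255,185,222)
    A=a[r[0]:r[1],r[2]:r[3]].max(2)<60; B=b[r[0]:r[1],r[2]:r[3]].max(2)<60
    print(n,A.sum(),B.sum(),(A&B).sum())
```

```text
scene 146 129 97
top 506 500 500
```

The knob is back at rest: the top-view mask overlaps 500 of 506 px with the first picture. Now down onto the label.

servo_tool --pt "0 0 0 0 0.4 -15 0" --pt "0 0 0 0 0 -25 0" --pt "0 0 0 0 0 -25 0" --pt "0 0 0 0 0 -20 0" --pt "0 0 0 0 0 -15 0" --pt "0 0 0 0 0 -8 0" --pt "0 0 0 0 0 -4 0" --pt "0 0 0 0 0 0 0.5" --pt "0 0 0 0 0 0 0.8" --pt "0 0 0 0 0 0 1" --pt "0 0 0 0 0 0 1" --pt "0 0 0 0 0 0 1" --pt "0 0 0 0 0 0 1" --pt "0 0 0 0 0 0 1" --pt "0 0 0 0 0 0 1" --pt "0 0 0 0 0 0 1" --pt "0 0 0 0 0 0 1" --pt "0 0 0 0 0 0 1" --pt "0 0 0 0 0 0 1" --grip_force 20

```text
clock: 23.55
eef_pos: [493.5, -36.7, 33.7]
eef_rot: [-3.142, -0.0, 1.825]
wrist_force: [-0.5, -0.0, 0.0]
finger_gap: 12.2
finger_force: 20.0
```

servo_tool --pt "0 0 0 0 0 3 1" --pt "0 0 0 0 0 5 1" --pt "0 0 0 0 0 6 1" --pt "0 0 0 0 0 8 1" --pt "0 0 0 0 0 10 1" --pt "0 0 0 0 0 15 1" --pt "0 0 0 0 0 20 1" --pt "0 0 0 0 0 20 1" --pt "0 0 0 0 0 20 1" --pt "0 0 0 0 0 10 1" --pt "0 0 0 0 0 0 1"

```text
clock: 24.92
eef_pos: [493.7, -36.7, 151.3]
eef_rot: [3.141, 0.0, 1.825]
wrist_force: [0.6, 0.3, -0.9]
finger_gap: 11.8
finger_force: 20.0
```

The label is out and held. Now over to the crate, turning it so its width lies along the crate's y. I'm aiming for the gap between the two flat labels.

servo_tool --pt "0 0 -1.5 -4 -15 0 1" --pt "0 0 -1.7 -4.5 -22.5 0 1" --pt "0 0 -1.7 -4.5 -22.5 0 1" --pt "0 0 -1.7 -4.5 -22.5 0 1" --pt "0 0 -1.7 -4.5 -22.5 0 1" --pt "0 0 -1.7 -4.5 -22.5 0 1" --pt "0 0 -1.7 -4.5 -22.5 0 1" --pt "0 0 -1.7 -4.5 -22.5 0 1" --pt "0 0 -1.7 -4.5 -22.5 0 1" --pt "0 0 -1.7 -4.5 -22.5 0 1" --pt "0 0 -1.7 -4.5 -22.5 0 1" --pt "0 0 -1.7 -4.5 -22.5 0 1" --pt "0 0 -1.7 -4.5 -22.5 0 1" --pt "0 0 -1.7 -4.5 -22.5 0 1" --pt "0 0 -0.5 0 -6 0 1" --pt "0 0 0 0 0 0 1" --pt "0 0 0 0 0 0 1"

```text
clock: 27.05
eef_pos: [431.2, -349.7, 150.7]
eef_rot: [-3.142, -0.0, 1.406]
wrist_force: [-0.2, -0.6, -0.2]
finger_gap: 11.5
finger_force: 20.0
```

Run:
```python
from h import *
s=manip.camera("scene")[:,:,::-1]; t=manip.camera("top")[:,:,::-1]
print(manip.read_state()["eef_pos"])
a=cv2.resize(s[50:160,150:270],(436,400),interpolation=cv2.INTER_CUBIC); b=cv2.resize(t[175:305,345:465],(360,390)); 
b=cv2.copyMakeBorder(b,0,10,0,0,cv2.BORDER_CONSTANT); cv2.imwrite("pics/k7.png",np.hstack([a,b]))
```

```text
[ 431.22295985 -349.65172499  150.81795359]
```

View pics/k7.png

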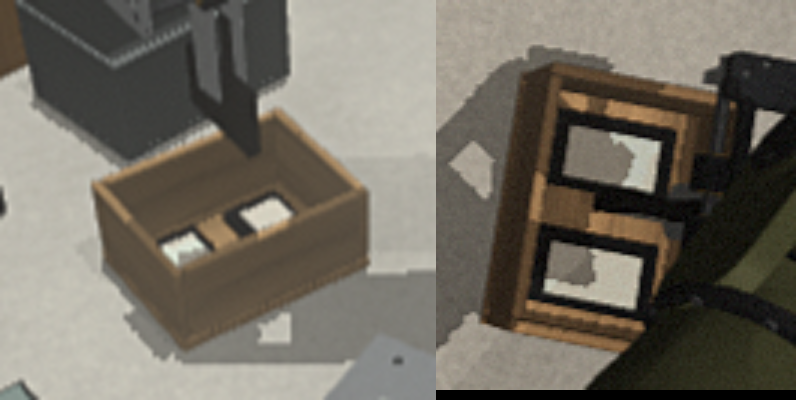

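The label hangs over the crate in both views. In the top panel its near end is at (600,205), lined up with the gap between the flat labels at y≈185–232. A numeric check, then lower.

Run:
```python
from h import *
f=lambda u,v:((u-436)/3+345,v/3+175)
print("label end @151,@211",ray("top",*f(600,204),151).round(),ray("top",*f(600,204),211).round(),"expect 441,-304")
print("gap edges z22",[ray("top",*f(*p),22).round() for p in[(555,184),(545,230),(640,200),(645,245)]])
```

```text
label end @151,@211 [ 437. -311.  151.] [ 436. -291.  211.] expect 441,-304
gap edges z22 [array([ 453., -317.,   22.]), array([ 418., -309.,   22.]), array([ 443., -383.,   22.]), array([ 408., -387.,   22.])]
```

servo_tool --pt "0 0 0 0 0 -15 1" --pt "0 0 0 0 0 -20 1" --pt "0 0 0 0 0 -20 1" --pt "0 0 0 0 0 -20 1" --pt "0 0 0 0 0 -15 1" --pt "0 0 0 0 0 -12 1" --pt "0 0 0 0 0 -8 1" --pt "0 0 0 0 0 -8 1" --pt "0 0 0 0 0 -5 1" --pt "0 0 0 0 0 -5 1" --pt "0 0 0 0 0 -3 1" --pt "0 0 0 0 0 0 1"

```text
clock: 28.65
eef_pos: [431.0, -350.2, 19.6]
eef_rot: [-3.141, -0.0, 1.405]
wrist_force: [-0.4, -0.4, -0.8]
finger_gap: 11.8
finger_force: 20.0
```

servo_tool --pt "0 0 0 0 0 -2 1" --pt "0 0 0 0 0 -2 1" --pt "0 0 0 0 0 -2 1" --pt "0 0 0 0 0 -1 1" --pt "0 0 0 0 0 0 1"

```text
clock: 29.28
eef_pos: [431.0, -350.2, 12.7]
eef_rot: [-3.141, -0.0, 1.405]
wrist_force: [0.2, 0.0, -0.5]
finger_gap: 11.6
finger_force: 20.0
```

servo_tool --pt "0 0 0 0 0 -1 1" --pt "0 0 0 0 0 -1 1" --pt "0 0 0 0 0 0 1"

```text
clock: 29.65
eef_pos: [431.0, -350.2, 10.7]
eef_rot: [-3.141, -0.0, 1.405]
wrist_force: [0.5, 0.1, -0.7]
finger_gap: 11.8
finger_force: 20.0
```

Nearly on the floor. Release with a moderate opening, lift out and retreat.

servo_tool --pt "0 0 0 0 0 0 0.7" --pt "0 0 0 0 0 0 0.6" --pt "0 0 0 0 0 0 0.5" --pt "0 0 0 0 0 0 0.5" --pt "0 0 0 0 0 0 0.5" --pt "0 0 0 0 0 0 0.5" --pt "0 0 0 0 0 5 0.5" --pt "0 0 0 0 0 15 0.5" --pt "0 0 0 0 0 20 0.5" --pt "0 0 0 0 0 25 0.5" --pt "0 0 0 0 0 30 0.5" --pt "0 0 0 0 0 30 0.5" --pt "0 0 0 0 0 20 0.5" --pt "0 0 0 -25 -5 0 0.5" --pt "0 0 0 -25 -5 0 0.5" --pt "0 0 0 -25 -10 0 0.5" --pt "0 0 0 -25 -20 0 0.5" --pt "0 0 0 -25 -20 0 0.5" --pt "0 0 0 -25 -20 0 0.5" --pt "0 0 0 0 0 0 0.5"

```text
clock: 32.15
eef_pos: [279.9, -431.1, 156.8]
eef_rot: [3.141, 0.001, 1.402]
wrist_force: [-0.2, -0.6, -0.3]
finger_gap: 47.2
finger_force: 0.0
```

Run:
```python
from h import *
s=manip.camera("scene")[:,:,::-1]; t=manip.camera("top")[:,:,::-1]; cv2.imwrite("pics/t8.png",t)
g=t.max(2); m=np.zeros(g.shape,bool); m[165:280,160:325]=(cv2.cvtColor(np.ascontiguousarray(t),cv2.COLOR_BGR2GRAY)<50)[165:280,160:325]
for c in blobs(m,30): print(c.reshape(-1,2).mean(0).round(1),quad("top",c,66))
a=cv2.resize(s[70:235,170:350],(436,400),interpolation=cv2.INTER_CUBIC); b=cv2.resize(t[175:305,345:465],(360,390)); 
b=cv2.copyMakeBorder(b,0,10,0,0,cv2.BORDER_CONSTANT); cv2.imwrite("pics/k8.png",np.hstack([a,b]))
```

```text
[239.5 242.9] (array([430.5,  18.1], dtype=float32), [40.0, 23.3], 99.4)
[202.5 229.1] (array([459.2, 101.4], dtype=float32), [48.7, 77.0], 41.6)
```

The cover and knob are unchanged, and the slot is empty. My ten picture views are used up, so I'll check the label in the crate numerically.

Run:
```python
from h import *
a=cv2.imread("pics/top0.png").max(2); b=cv2.imread("pics/t8.png").max(2)
m=np.zeros(a.shape,bool); m[195:300,360:450]=((b<60)&(a>75))[195:300,360:450]
for c in blobs(m,25): print("new dark",cv2.boundingRect(c),quad("top",c,70),quad("top",c,22))
for p in [(435,-315),(425,-385)]: print([proj("top",(*p,z)).round() for z in (10,70)])
print(manip.read_state()["wrist_force"])
```

```text
new dark (380, 240, 47, 14) (array([ 430.7, -344. ], dtype=float32), [14.1, 102.0], 81.0) (array([ 431.2, -359.8], dtype=float32), [14.7, 106.4], 81.0)
[array([382., 244.]), array([390., 244.])]
[array([412., 249.]), array([421., 249.])]
[ 0.36429639 -0.00448205  0.3810432 ]
```

A new dark strip of about 14 x 102 mm stands in the gap between the flat labels, so the label is upright inside the crate. Handing in.

```bash
python3 -c "
from cell import manip
print(manip.sign_off())"
```

```text
the job is handed in; nothing more can be done
None
```

The job is handed in at about 32 s: I turned the knob to its stop, held it for over a second and let it spring back, then stood the label upright in the crate; the final images show the cover and knob where they started, and my one slip was probing the knob's top with the closed fingertips to about 56 N.

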